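# Press the cover onto a well plate: four clicks and hold

### The arm

A 7-joint arm with a two-finger parallel gripper is mounted at the origin on a cart in front of the work surface, level with it; the furniture and walls round the work are solid. World frame = base frame: x ahead of the robot, y to its left, z up, the work surface at z = 0. Lengths are in m, angles in rad, forces in N, time in s.
With the tool pointing down it reaches from about 0.425 to 0.925 m from the base axis. Payload 6.8 kg.
Tool frame: the origin (TCP) lies on the centre line of the jaws, within the pads' length; the fingertips stand bot.finger_overhang ahead of it and the grasp point (between the pads) lies 3 mm ahead of it (bot.finger_overhang is the distance from the TCP to the fingertips, in m); z points along the fingers, y is the direction in which the jaws open and shut (so a half turn about z gives the same grasp; the last joint's range is limited). The gripper opens to 85 mm and grips with 20 to 120 N. Pads are 22 mm wide; open, the fingers measure 114 mm over their backs; the gripper's body (76 mm by 85 mm) begins 54 mm behind the grasp point. The pads swing forward as they close: fully open they stand 13 mm farther back than shut.
Start: joints at [-1.221, 0.477, 0.022, 1.555, -0.011, 1.109, -0.083], TCP at [0.298, 0.606, 0.253] pointing down, gripper open.
Joint ranges: [-2.96, 2.96], [-0.34, 2.1], [-1.41, 1.46], [0.24, 2.44], [-1.37, 4.51], [0.17, 1.92], [-2.96, 2.96]. Speed limits (rad/s): [2.39, 2.39, 3.14, 3.14, 3.14, 3.14, 3.14].

### API

Orientations are given as a unit quaternion [w, x, y, z].
In Python, from station import bot gives the robot as it stands.
- The arm moves only by the tool drive_tool, never from a script. Its argument "increments" is text: rows parted by semicolons, each of 4 numbers parted by spaces: the shift along the world's x, y, z in m, then the turn about the world's z in rad. In form: tx ty tz spin; .... A call has 1 to 12 rows; each row shifts and turns the commanded pose from where the row before left it; what a row does not reach is not made up. A row lasts 1/12 s, in which the tool goes at most 41.7 mm and 7.16 degrees, less where a joint would pass 70% of its speed; a pose out of reach is approached as far as the arm can. A call is refused whole if a number of a shift passes 0.0417 or a number of a turn 0.125, either way. A call with a gripper value outside its range is refused whole. "grip" is the opening, from 0 (shut) to 1 (fully open), set as the call begins (left out, the last holds). The fingers move at their own pace and stop on an object; "squeeze" is the grip in N (left out, the last holds). Time passes only in rows, so rows that do not move let the fingers close. It gives the time, the measured TCP pose, the force and the opening at its end, in the units of the state.
- bot.get_obs(): the state, without advancing time (a new reading comes with each control period).
- bot.read_camera(name): name is "scene" or "top" or "wrist"; returns the picture (480x640x3 uint8, red, green, blue); there is no depth.
- bot.calibration(name): a dict with "fx", "fy", "cx", "cy" (pixels), "camera_from_world" (4x4, takes a point from world to camera coordinates). Camera axes: x right, y down, z forward; pixel columns grow to the right and rows downward; lengths in m; the calibration is good to about 2 mm. A picture is of the moment at which its call begins: read the wrist's pose just before it. calibration takes no time and is no camera call; for the wrist camera it gives the pose at the moment of the call.
- bot.hand_in(): hands the job in, once; it reports no verdict.
The state is a dict: "t": time; "q": joint angles; "joint_vel": joint speeds; "joint_torque": joint torques, N m; "eef_pos": TCP position; "tool_rot": TCP orientation; "contact_force": force on the tool from outside, world axes, zero at the start; "torque": the same for the moment, N m; "gripper_width": opening from 0.0 (shut) to 1.0 (fully open).
Only numpy, scipy, OpenCV 4.12 (cv2) and the standard library are available. Lean on these libraries where they do the work, as an engineer would, in place of code of your own. Each camera call takes 0.05 s, during which the arm holds its last target.

### The job

On the plate press, first set the bed-height lever on its left side to 60 degrees from its rear stop (the fourth line of its quadrant, counted from the rear), the height for this plate. Then draw the press handle down exactly four clicks from its rest, never into a fifth, so that the platen presses the cover onto the well plate. The handle springs up when let go, so finish while still holding it down at the fourth click to let the caps bed in, and leave the other things on the worktop in their places.

Things in the scene. Friction and masses are not known exactly. Their poses are not given: they have to be found in the camera images.
- press: bench plate press, cream enamel C-frame fixed to the worktop; base 200 x 170 mm, 250 mm high, head 72 mm wide over the bed. Origin at the middle of the base's underside; +x points to its back (column), +y to its left seen from the robot, z up. The bed-height lever is on the +y side, the press handle on the -y side; both turn in upright planes parallel to the press's x-z plane
- bed_lever (a joint): bed-height lever (rad): 0 at its rear stop, leaning 40 degrees back (+x of the press) from upright; grows as it swings toward the robot (-x); upright 0.698; front stop 1.396. Dark lines on the quadrant at 0, 20, 40, 60, 80 degrees; the fourth is 1.047. Stays where left (some 4 N at the knob to move). Raises the bed 10 mm per rad. Starts between 0 and 0.52
- bed_axis (a point): fixed point on the pivot axis of the bed-height lever, in the plane of knob_mid; 32 mm above the worktop, at [-65, 125, 32] mm in the press frame; the axis runs along the press's y
- knob_mid (a point): middle of the bed-height lever's knob: a black round bar 18 mm thick and 40 mm long, lying along the press's y and sticking out to the left from the end of the lever, fixed to it; it is 110 mm from bed_axis and free to grasp from above. Press frame: x = -65 + 110 sin(a), z = 32 + 110 cos(a) mm with a = 40 degrees minus the lever's angle
- press_handle (a joint): press handle (rad): 0 at rest on its upper stop, arm pointing to the front (-x of the press), 40 degrees up; grows as it is drawn down; lower stop 1.2. A sprung roller rides over pins at 0.1, 0.3, 0.5, 0.7, 0.9 and drops in (clicks) at 0.2 (first), 0.4, 0.6, 0.8 (fourth), 1.0 (fifth): resistance is most some 0.05 before each pin, least 0.05 after. Clicks do not lock: springs lift it again
- handle_axis (a point): fixed point on the pivot axis of the press handle, in the plane of grip_mid; at [-10, -121, 185] mm in the press frame; the axis runs along the press's y
- grip_mid (a point): middle of the press handle's grip, 140 mm from handle_axis. Press frame: x = -10 - 140 cos(b), z = 185 + 140 sin(b) mm with b = 40 degrees minus the handle's angle: 275 mm above the worktop at rest, 171 mm at the fourth click
- handle_grip: the handle's grip: black round bar 20 mm thick, 78 mm long, along the press's y, sticking out to the right from the end of the steel arm, free to grasp from above; turns on its own axis, so it can stay pinched all the way. Springs push it up with about 6 N, 9 N at the fourth click; each click is felt as up to 4 N more, then 4 N less. Origin at its inner end, 39 mm from grip_mid
- platen: aluminium pressing plate 86 x 126 x 12 mm under the press's ram; underside 91 mm above the worktop with the handle at rest; goes down 25 mm per rad of the handle and is sprung (meets the cover at about 0.42 rad with the bed at 60 degrees). Its origin lies on the worktop under its middle when the handle is at rest, and moves down with it
- plate: white 96-well plate 86 x 128 x 14 mm lying loose between the corner stops of the press's bed (bed top 50 mm above the worktop with the bed-height lever at 0). Origin at the middle of its underside
- plate_cover: rigid moulded pale-grey cover with 96 small caps, 84 x 126 x 6 mm, lying on that well plate under the platen. Origin at the middle of its underside
- next_plate: another white 96-well plate, 86 x 128 x 14 mm, lying on the worktop left of the press: leave alone. Origin under its middle
- spare_cover: spare plate cover like the one on the press, 84 x 126 x 6 mm, lying on the worktop right of the press: leave alone. Origin under its middle
- counter: grey hand tally counter 38 x 92 x 34 mm on the worktop at the right front: leave alone. Origin under its middle
- tape_roll: roll of label tape, 100 mm across, 25 mm high, on the worktop to the left: leave alone. Origin under its middle
Things that resemble listed ones, but are neither listed nor needed, are in the scene too. Leave any green look-alike of the plate alone.

How it is judged:
On the way, in this order (a step that is already met when the one before it is completed fails the run):
1. the bed-height lever stands at its fourth line, 60 degrees, while the press handle is still up at rest (value of joint bed_lever between 0.967 and 1.127 rad and value of joint press_handle below 0.1 rad), for 0.3 s.
2. the press handle is down at the fourth click and held by the fingers, the platen pressing the cover on the plate (value of joint bed_lever between 0.967 and 1.127 rad and value of joint press_handle between 0.72 and 0.88 rad and contact force between the fingers and handle_grip above 2 N and contact force between platen and plate_cover above 8 N), for 0.3 s.
At the end, for the whole second after the job is handed in: The fingers still hold the press handle at the fourth click (0.72 to 0.88 rad, at rest) with over 2 N, the platen presses the cover on the plate with over 8 N, the cover lies flat and within 4 mm of the plate's middle, and the bed-height lever stands at 60 degrees within 4.5 (all of step 2 and velocity of joint press_handle between -0.1 and 0.1 rad/s and horizontal distance between plate_cover and plate below 0.004 m and angle between plate_cover's own z axis and vertical below 0.05 rad); the arm keeps its last pose, push and grip.
It fails at once if the press handle goes into a fifth click (value of joint press_handle above 0.93 rad).
It fails at once if another thing on the worktop is shoved from its place by more than 30 mm (distance of any of next_plate, spare_cover, counter, tape_roll from where it was at the start of the episode above 0.03 m).
It also fails if it takes over 58 s, if anything falls off the work surface, if the arm or the gripper's body presses on something with over 40 N, if the wrist force passes 120 N, or if a joint passes its speed limit or range.

## Working session

There is one attempt and no reset: what is moved stays moved. The work goes in short steps, Python scripts to look and compute and a tool call to move; the robot and the scene stay as the last step left them, time stands still between calls to the robot, and variables do not carry over. Pictures are saved under pics/ and viewed, and the job is handed in when it is done.

Besides the shell and the picture viewer there is one more tool, called after "Request:" in YAML: its name, and indented under it one key for each argument. drive_tool: Moves the arm, as the interface text tells. Its arguments: {"type":"object","properties":{"increments":{"type":"string"},"grip":{"type":"number"},"squeeze":{"type":"number"}},"required":["increments"]}

```bash
mkdir -p pics; python3 - <<'E'
from station import bot
import cv2
o=bot.get_obs();print(o['t'],o['eef_pos'],o['tool_rot'],o['gripper_width'],bot.finger_overhang)
for n in("scene","top"):
    im=bot.read_camera(n);cv2.imwrite(f"pics/{n}0.png",im[:,:,::-1]);c=bot.calibration(n);print(n,c)
E
```

```text
0.0 [0.29811706 0.60497943 0.25232404] [-1.44607864e-04  2.26911690e-01  9.73914906e-01 -9.05294434e-04] 1.001560974068268 0.022
scene {'fx': 567.4258844466043, 'fy': 567.4258844466043, 'cx': 327.4730396783174, 'cy': 232.8084616575763, 'camera_from_world': array([[ 8.72282049e-01, -4.89002587e-01, -7.04222746e-04,
        -4.43519687e-01],
       [-3.41651402e-01, -6.08405645e-01, -7.16321779e-01,
         2.83195366e-01],
       [ 3.49854750e-01,  6.25075228e-01, -6.97769742e-01,
         1.34354032e+00],
       [ 0.00000000e+00,  0.00000000e+00,  0.00000000e+00,
         1.00000000e+00]])}
top {'fx': 467.82814799256874, 'fy': 467.82814799256874, 'cx': 327.3783848177386, 'cy': 240.0768379759411, 'camera_from_world': array([[-1.70906699e-01, -9.85286912e-01, -7.75318686e-04,
         8.89813105e-02],
       [-9.56286831e-01,  1.66065787e-01, -2.40702411e-01,
         5.35657466e-01],
       [ 2.37289689e-01, -4.03962275e-02, -9.70598655e-01,
         1.41838837e+00],
       [ 0.00000000e+00,  0.00000000e+00,  0.00000000e+00,
         1.00000000e+00]])}
```

View pics/scene0.png

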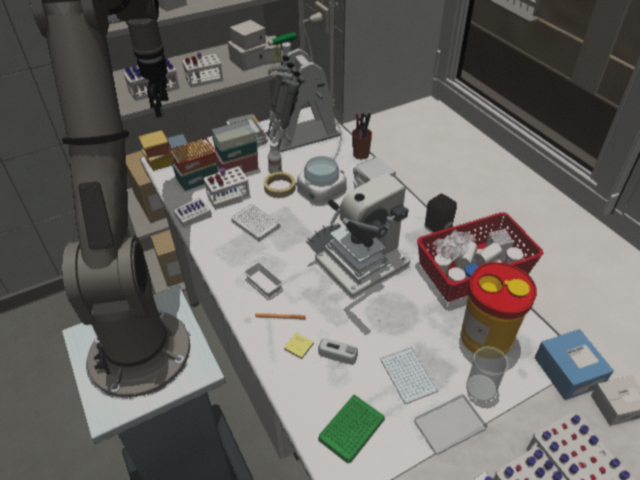

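View pics/top0.png

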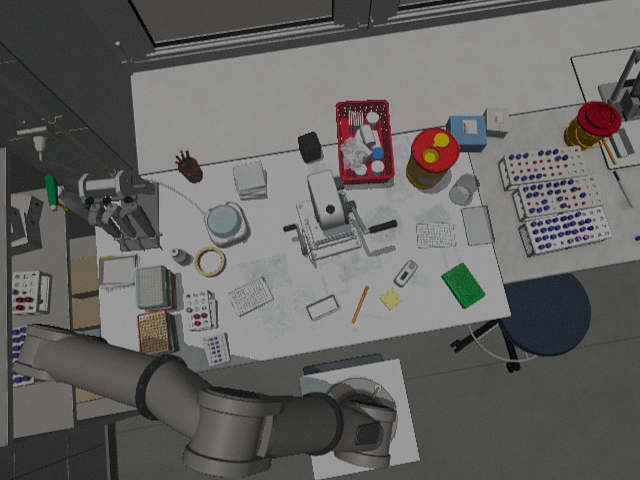

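```bash
python3 - <<'E'
import cv2
a=cv2.imread("pics/top0.png")[160:280,270:410];cv2.imwrite("pics/tc.png",cv2.resize(a,None,fx=5,fy=5,interpolation=cv2.INTER_CUBIC))
a=cv2.imread("pics/scene0.png")[160:300,300:430];cv2.imwrite("pics/sc.png",cv2.resize(a,None,fx=4,fy=4,interpolation=cv2.INTER_CUBIC))
E
```

```text
(no output)
```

View pics/tc.png

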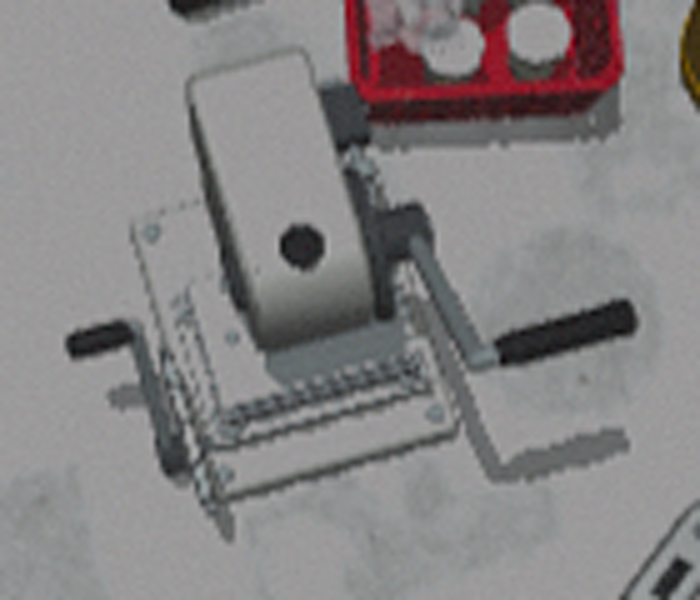

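View pics/sc.png

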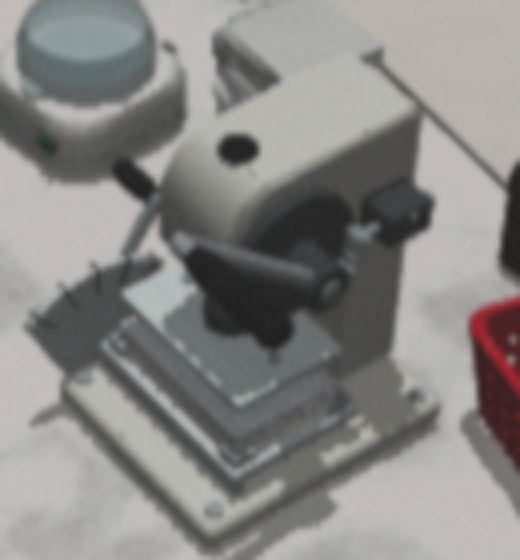

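```bash
cat > h.py <<'E'
import numpy as np
from station import bot
def ray(n,u,v,c=None):
    c=c or bot.calibration(n);T=c['camera_from_world'];R=T[:3,:3]
    d=R.T@np.array([(u-c['cx'])/c['fx'],(v-c['cy'])/c['fy'],1]);return -R.T@T[:3,3],d
def onz(n,u,v,z,c=None):
    o,d=ray(n,u,v,c);return o+d*(z-o[2])/d[2]
def proj(n,p,c=None):
    c=c or bot.calibration(n);q=c['camera_from_world']@np.append(p,1);return np.array([c['fx']*q[0]/q[2]+c['cx'],c['fy']*q[1]/q[2]+c['cy']])
def tri(r1,r2):
    A=np.array([r1[1],-r2[1]]).T;s=np.linalg.lstsq(A,r2[0]-r1[0],rcond=None)[0]
    a=r1[0]+s[0]*r1[1];b=r2[0]+s[1]*r2[1];return (a+b)/2,np.linalg.norm(a-b)
E
python3 - <<'E'
from h import *
import cv2
im=cv2.imread("pics/top0.png");g=im.max(2)
def comp(n,im,box,th):
    x0,y0,x1,y1=box;m=(im.max(2)[y0:y1,x0:x1]<th).astype('uint8')
    k,l,s,c=cv2.connectedComponentsWithStats(m)
    for i in range(1,k):
        if s[i][4]>12:
            ys,xs=np.where(l==i);r=cv2.minAreaRect(np.c_[xs,ys].astype('float32'))
            print(n,s[i],c[i]+[x0,y0],'rect',np.round(np.array(r[0])+[x0,y0],1),np.round(r[1],1),round(r[2],1),cv2.boxPoints(r).round(1).tolist())
comp('top',im,(364,215,402,240),60)
comp('top',im,(280,220,305,258),60)
sc=cv2.imread("pics/scene0.png")
comp('scene',sc,(322,195,345,215),60)
for nm,u,v,z in [('grip mid',383,226.3,.275),('grip in',369.3,229,.275),('grip out',396.8,223,.275),('FR base',362,246.3,.015),('FL base',314,260,.015),('RL base',296.6,205,.015)]:
    print(nm,onz('top',u,v,z))
print(tri(ray('top',289.6,227.6),ray('scene',333.7,204.5)))
E
```

```text
top [  5   5  28  13 174] [382.77586207 226.3045977 ] rect [382.7 226.2] [ 6.6 27.9] 73.3 [[4.400000095367432, 12.100000381469727], [31.100000381469727, 4.099999904632568], [33.0, 10.399999618530273], [6.300000190734863, 18.399999618530273]]
top [ 4  5 13  6 53] [289.52830189 227.43396226] rect [289.7 227.3] [ 4.4 12.4] 76.0 [[3.200000047683716, 6.699999809265137], [15.199999809265137, 3.700000047683716], [16.200000762939453, 7.900000095367432], [4.199999809265137, 10.899999618530273]]
scene [ 6  5 10 10 48] [332.66666667 204.1875    ] rect [332.8 204.2] [11.3  3.5] 45.0 [[5.5, 6.5], [8.0, 4.0], [16.0, 12.0], [13.5, 14.5]]
grip mid [ 0.50395621 -0.15143698  0.275     ]
grip in [ 0.50285709 -0.11312223  0.275     ]
grip out [ 0.50668162 -0.19048137  0.275     ]
FR base [ 0.51526919 -0.1140511   0.015     ]
FL base [0.49705345 0.04819117 0.015     ]
RL base [0.69205592 0.07475562 0.015     ]
(array([0.58580069, 0.10527747, 0.13213728]), np.float64(0.0017255030077443524))
```

```bash
cat > fit.py <<'E'
from h import *
from scipy.optimize import least_squares
C={n:bot.calibration(n) for n in('top','scene')}
def W(p,P):
    x,y,t=p[:3];c,s=np.cos(t),np.sin(t);P=np.asarray(P,float);return np.array([x+c*P[0]-s*P[1],y+s*P[0]+c*P[1],P[2]])
def knob(th,y=.125):
    a=np.radians(40)-th;return [-.065+.11*np.sin(a),y,.032+.11*np.cos(a)]
def grip(b0,y=-.121):
    b=np.radians(40)-b0;return [-.01-.14*np.cos(b),y,.185+.14*np.sin(b)]
def pts(p):
    h=p[4];g=grip(0)
    return [('top',g,(382.75,226.25),1),('top',grip(0,-.082),(369.2,229.8),.6),('top',grip(0,-.160),(396.3,222.6),.6),
    ('top',knob(p[3]),(289.6,227.4),1),('top',knob(p[3],.145),(283.9,228.8),.5),('scene',knob(p[3]),(332.9,204.3),1),
    ('top',[-.1,-.085,h],(362,246.3),.5),('top',[-.1,.085,h],(314,260),.5),('top',[.1,.085,h],(296.6,205),.5),
    ('scene',[-.1,.085,h],(316.5,256),.5),('scene',[-.1,-.085,h],(352,293.5),.5),('scene',[.1,-.085,h],(409,261.5),.5)]
def f(p): return np.concatenate([w*(proj(n,W(p,P),C[n])-np.array(o)) for n,P,o,w in pts(p)])
r=least_squares(f,[.6,-.03,.1,.2,.015],loss='soft_l1')
if __name__=='__main__':
    p=r.x;print(p,np.degrees(p[2:4]));
    for n,P,o,w in pts(p):print(n,np.round(P,3),np.round(proj(n,W(p,P),C[n])-o,1))
    print('knob',W(p,knob(p[3])),'grip',W(p,grip(0)),'axis',W(p,[-.065,.125,.032]),'target',W(p,knob(1.047)))
E
python3 fit.py
```

```text
[ 0.60727806 -0.0173409   0.11000009  0.14923127  0.02295774] [6.30254079 8.55032189]
top [-0.117 -0.121  0.275] [-0.1  0.1]
top [-0.117 -0.082  0.275] [-0.2  0.4]
top [-0.117 -0.16   0.275] [-0.1 -0.1]
top [-0.008  0.125  0.126] [-0.1  0.5]
top [-0.008  0.145  0.126] [-0.7  0.8]
scene [-0.008  0.125  0.126] [0.4 1.9]
top [-0.1   -0.085  0.023] [-0.3 -1.1]
top [-0.1    0.085  0.023] [-2.6 -0.5]
top [0.1   0.085 0.023] [-1.4 -2.1]
scene [-0.1    0.085  0.023] [-2.4 -0.2]
scene [-0.1   -0.085  0.023] [0.2 1.9]
scene [ 0.1   -0.085  0.023] [2.6 0.2]
knob [0.58599419 0.10606846 0.12584086] grip [ 0.50402365 -0.15048069  0.27499027] axis [0.52894862 0.09976801 0.032     ] target [0.49157408 0.09564015 0.13537362]
```

Request:
drive_tool:
  increments: "0.0145 -0.025 0.0015 -0.05;0.0145 -0.025 0.0015 -0.05;0.0145 -0.025 0.0015 -0.05;0.0145 -0.025 0.0015 -0.05;0.0145 -0.025 0.0015 -0.05;0.0145 -0.025 0.0015 -0.05;0.0145 -0.025 0.0015 -0.05;0.0145 -0.025 0.0015 -0.05;0.0145 -0.025 0.0015 -0.05;0.0145 -0.025 0.0015 -0.05"
  grip: 1

```text
t: 0.93
eef_pos: [0.4436, 0.354, 0.2681]
tool_rot: [-0.0, 0.462, 0.887, -0.0]
contact_force: [0.5, -0.0, -0.7]
gripper_width: 0.994
```

Request:
drive_tool:
  increments: "0.0145 -0.025 0.0015 -0.05;0.0145 -0.025 0.0015 -0.05;0.0145 -0.025 0.0015 -0.05;0.0145 -0.025 0.0015 -0.05;0.0145 -0.025 0.0015 -0.05;0.0145 -0.025 0.0015 -0.05;0.0145 -0.025 0.0015 -0.05;0.0145 -0.025 0.0015 -0.05;0.0145 -0.025 0.0015 -0.05;0.0145 -0.025 0.0015 -0.05;0 0 0 0;0 0 0 0"

```text
t: 1.93
eef_pos: [0.5887, 0.1033, 0.283]
tool_rot: [0.0, 0.667, 0.745, -0.0]
contact_force: [-0.8, 0.4, 0.3]
gripper_width: 0.998
```

```bash
python3 - <<'E'
from h import *
import cv2
o=bot.get_obs();print(o['t'],o['eef_pos'],o['tool_rot'],o['contact_force'])
c=bot.calibration('wrist');im=bot.read_camera('wrist');cv2.imwrite('pics/w1.png',im[:,:,::-1])
import pickle;pickle.dump(c,open('w1.pkl','wb'))
from fit import W,knob,r
print(proj('wrist',W(r.x,knob(r.x[3])),c),proj('wrist',W(r.x,knob(.26)),c))
E
```

```text
1.9333 [0.58873146 0.10330756 0.28304783] [ 2.14741723e-04  6.67458218e-01  7.44647098e-01 -4.25987636e-04] [-0.76547675  0.41548392  0.30119147]
[322.05695099 222.19376984] [308.00324622 223.97847828]
```

View pics/w1.png

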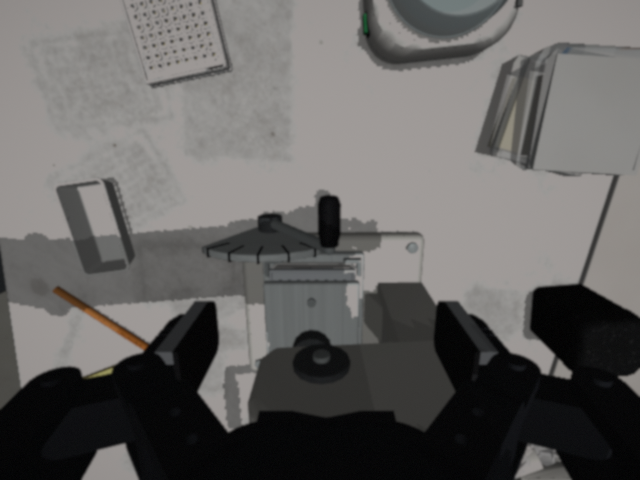

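```bash
python3 - <<'E'
from h import *
import cv2,pickle
from fit import W,knob,r
c=pickle.load(open('w1.pkl','rb'));im=cv2.imread('pics/w1.png')
m=(im.max(2)[190:252,312:348]<32).astype('uint8');k,l,s,ce=cv2.connectedComponentsWithStats(m)
for i in range(1,k):
    if s[i][4]>50:print(s[i],ce[i]+[312,190])
a=im[180:270,190:440];cv2.imwrite('pics/w1c.png',cv2.resize(a,None,fx=3.2,fy=3.2,interpolation=cv2.INTER_CUBIC))
for y in(.1,.11,.125):print(y,proj('wrist',W(r.x,[-.065,y,.032]),c))
for y in(.105,.145):print(y,proj('wrist',W(r.x,knob(.15,y)),c))
for z in(.12,.126,.132):print(z,onz('wrist',329,221.5,z,c))
E
```

```text
[  6   6  22  52 965] [328.49326425 221.42279793]
0.1 [268.22995015 224.33284284]
0.11 [267.79472681 214.98806337]
0.125 [267.12966039 200.70827065]
0.105 [322.0605769  246.60430836]
0.145 [321.86384097 196.8295821 ]
0.12 [0.59153572 0.10582422 0.12      ]
0.126 [0.59132602 0.10725219 0.126     ]
0.132 [0.59111631 0.10868017 0.132     ]
```

View pics/w1c.png

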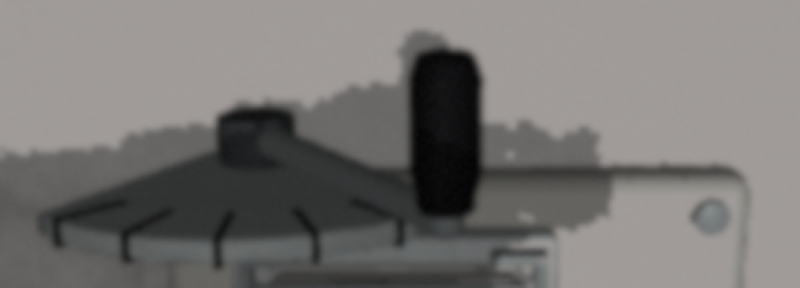

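Request:
drive_tool:
  increments: "0.0025 0.004 -0.02 0;0 0 -0.02 0;0 0 -0.02 0;0 0 -0.02 0;0 0 -0.02 0;0 0 -0.02 0;0 0 -0.02 0;0 0 -0.015 0;0 0 -0.003 0;0 0 0 0"

```text
t: 2.82
eef_pos: [0.5895, 0.1108, 0.1242]
tool_rot: [-0.001, 0.665, 0.747, -0.001]
contact_force: [-0.4, -0.5, 1.0]
gripper_width: 0.996
```

Request:
drive_tool:
  increments: "0 0 0 0;0 0 0 0;0 0 0 0;0 0 0 0;0 0 0 0;0 0 0 0;0 0 0 0;0 0 0 0"
  grip: 0
  squeeze: 25

```text
t: 3.48
eef_pos: [0.5909, 0.1096, 0.1257]
tool_rot: [-0.0, 0.666, 0.746, 0.0]
contact_force: [-0.9, 0.8, 2.8]
gripper_width: 0.202
```

```bash
python3 - <<'E'
from h import *
import cv2
o=bot.get_obs();print(o['t'],o['eef_pos'],o['contact_force'],o['gripper_width'])
im=bot.read_camera('wrist');cv2.imwrite('pics/w2.png',im[:,:,::-1])
E
```

```text
3.4833 [0.59092225 0.1095923  0.12566014] [-0.90729134  0.84596766  2.78022821] 0.20202107850039125
```

View pics/w2.png

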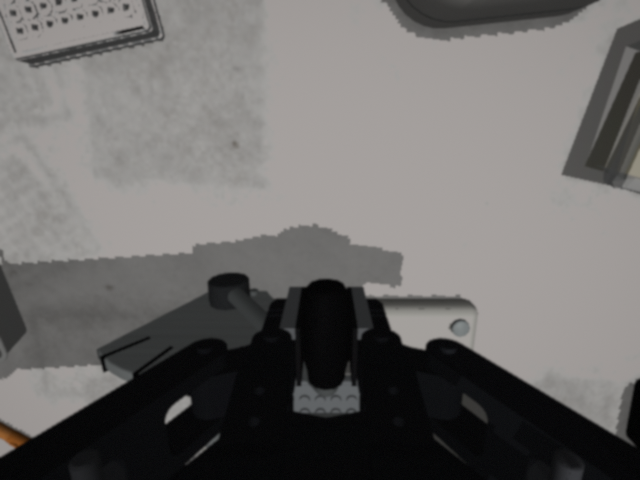

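Request:
drive_tool:
  increments: "-0.007 -0.0008 0.004 0;-0.007 -0.0008 0.0037 0;-0.007 -0.0008 0.003 0;-0.0074 -0.0008 0.0025 0;-0.0075 -0.0008 0.002 0;-0.0075 -0.0008 0.0015 0;-0.0076 -0.0008 0.001 0;-0.0077 -0.0008 0.0003 0;0 0 0 0"

```text
t: 4.28
eef_pos: [0.5355, 0.1034, 0.1462]
tool_rot: [0.003, 0.666, 0.746, 0.004]
contact_force: [3.3, -0.6, 12.1]
gripper_width: 0.199
```

```bash
python3 - <<'E'
from h import *
o=bot.get_obs();print(o['t'],o['eef_pos'],o['contact_force'],o['torque'],o['gripper_width'])
E
```

```text
4.2833 [0.53547858 0.10340192 0.14621436] [ 3.31380493 -0.55109595 12.08228193] [-0.133864   -0.7293105  -0.00636515] 0.19912437821910647
```

Request:
drive_tool:
  increments: "-0.0075 -0.0008 0.001 0;-0.0075 -0.0008 0 0;-0.007 -0.0008 -0.0008 0;-0.007 -0.0008 -0.0012 0;-0.0065 -0.0007 -0.0015 0;-0.006 -0.0006 -0.0015 0;0 0 0 0;0 0 0 0"

```text
t: 4.95
eef_pos: [0.4924, 0.0987, 0.1405]
tool_rot: [0.001, 0.666, 0.746, 0.002]
contact_force: [3.3, -0.9, 7.7]
gripper_width: 0.202
```

```bash
python3 - <<'E'
from h import *
import cv2
o=bot.get_obs();print(o['t'],o['eef_pos'],o['contact_force'],o['torque'],o['gripper_width'])
im=bot.read_camera('wrist');cv2.imwrite('pics/w3.png',im[:,:,::-1])
E
```

```text
4.95 [0.49243345 0.09870392 0.14050038] [ 3.29073004 -0.88580822  7.67172617] [-0.15683113 -0.90847855 -0.04871998] 0.2023556537004823
```

View pics/w3.png

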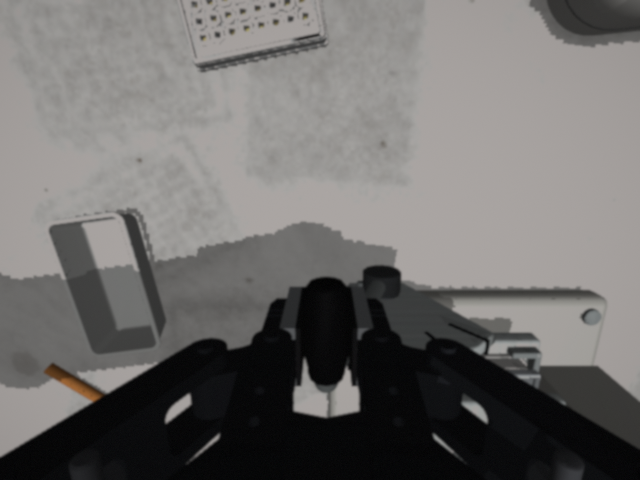

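Request:
drive_tool:
  increments: "0 0 0 0;0 0 0 0;0 0 0 0;0 0 0 0;0 0 0 0;0 0 0.02 0;0 0 0.03 0;0 0 0.03 0;0 0 0.03 0;0 0 0.03 0;0 0 0.01 0;0 0 0 0"
  grip: 1

```text
t: 6.0
eef_pos: [0.492, 0.099, 0.2919]
tool_rot: [0.001, 0.666, 0.746, 0.002]
contact_force: [0.7, -0.4, -0.9]
gripper_width: 0.998
```

```bash
python3 - <<'E'
from h import *
import cv2,pickle
o=bot.get_obs();print(o['t'],o['eef_pos'],o['contact_force'],o['gripper_width'])
c=bot.calibration('wrist');im=bot.read_camera('wrist')[:,:,::-1].copy();cv2.imwrite('pics/w4.png',im);pickle.dump(c,open('w4.pkl','wb'))
m=(im.max(2)[150:290,200:420]<32).astype('uint8');k,l,s,ce=cv2.connectedComponentsWithStats(m)
for i in range(1,k):
    if s[i][4]>200:
        u,v=ce[i]+[200,150];print(s[i],u,v,onz('wrist',u,v,.135,c))
E
```

```text
6.0 [0.491989   0.09896913 0.29188991] [ 0.65454629 -0.40504588 -0.87006933] 0.998096826723658
[ 114   56   24   51 1009] 325.6669970267592 231.47175421209118 [0.49363382 0.09519682 0.135     ]
```

View pics/w4.png

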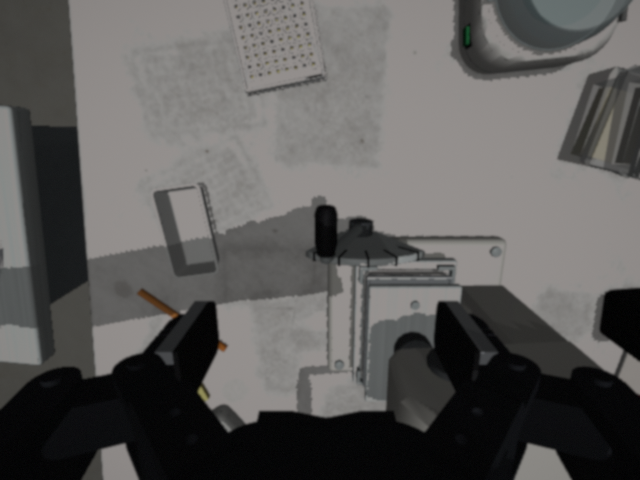

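```bash
python3 - <<'E'
from h import *
import cv2,pickle
from fit import W,knob,r
c=pickle.load(open('w4.pkl','rb'));im=cv2.imread('pics/w4.png')
p=r.x.copy()
a=im[195:275,295:435];cv2.imwrite('pics/w4c.png',cv2.resize(a,None,fx=5.5,fy=5.5,interpolation=cv2.INTER_CUBIC))
print('pred axis',[proj('wrist',W(p,[-.065,y,.032]),c) for y in(.095,.105,.125)],'base corners',[proj('wrist',W(p,[x,.085,.015]),c).round(1) for x in(-.1,.1)])
for th in(.967,1.047,1.127):print(th,proj('wrist',W(p,knob(th)),c))
E
```

```text
pred axis [array([358.10798398, 233.22450781]), array([358.36505843, 224.22344605]), array([358.89034035, 205.83151725])] base corners [array([325.6, 237.8]), array([501.8, 238. ])]
0.967 [333.88273144 231.66421917]
1.047 [323.12795525 230.77001833]
1.127 [312.88698134 229.68092782]
```

View pics/w4c.png

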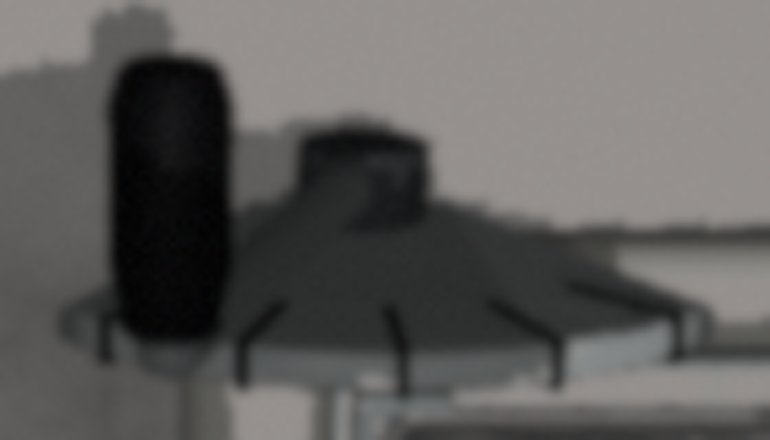

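Request:
drive_tool:
  increments: "0 0 0.025 0;0 0 0.025 0;0.001 -0.025 0.025 0;0.001 -0.025 0.02 0;0.001 -0.025 0.015 0;0.001 -0.025 0 0;0.001 -0.025 0 0;0.001 -0.025 0 0;0.001 -0.025 0 0;0.001 -0.025 0 0;0.001 -0.025 0 0;0.001 -0.025 0 0"

```text
t: 7.05
eef_pos: [0.4999, -0.1522, 0.3971]
tool_rot: [-0.001, 0.666, 0.746, -0.001]
contact_force: [1.1, -0.8, -0.2]
gripper_width: 1.002
```

Request:
drive_tool:
  increments: "0.003 -0.005 0 0;0 0 0 0"

```text
t: 7.22
eef_pos: [0.503, -0.158, 0.3975]
tool_rot: [-0.001, 0.667, 0.745, -0.001]
contact_force: [-1.1, -0.1, 0.7]
gripper_width: 1.0
```

```bash
python3 - <<'E'
from h import *
import cv2,pickle
from fit import W,grip,r
o=bot.get_obs();print(o['t'],o['eef_pos'],o['tool_rot'],o['gripper_width'])
c=bot.calibration('wrist');im=bot.read_camera('wrist')[:,:,::-1].copy();cv2.imwrite('pics/w5.png',im);pickle.dump(c,open('w5.pkl','wb'))
p=r.x
for y in(-.082,-.121,-.16):print(y,proj('wrist',W(p,grip(0,y)),c))
E
```

```text
7.2167 [ 0.5030383  -0.1580065   0.39745207] [-0.0008727   0.66745249  0.74465068 -0.00133335] 1.0004889203167897
-0.082 [328.25557857 170.67148911]
-0.121 [328.1976977  228.06633181]
-0.16 [328.14465229 280.66631135]
```

View pics/w5.png

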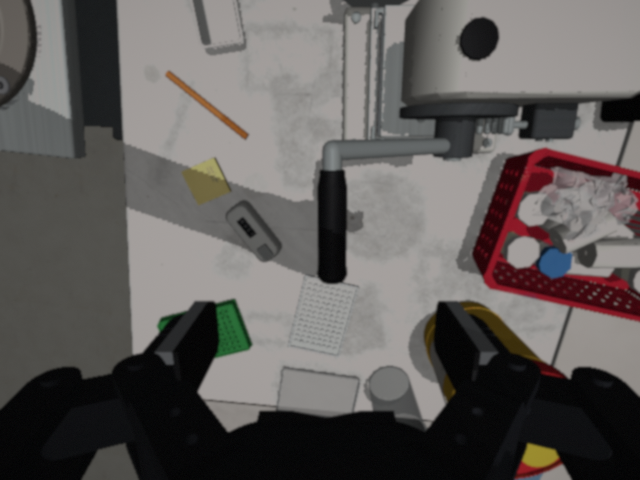

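Request:
drive_tool:
  increments: "0.004 0.003 -0.02 0;0 0 -0.02 0;0 0 -0.02 0;0 0 -0.02 0;0 0 -0.02 0;0 0 -0.015 0;0 0 -0.006 0;0 0 0 0"

```text
t: 7.93
eef_pos: [0.5067, -0.1515, 0.2764]
tool_rot: [-0.002, 0.665, 0.747, -0.001]
contact_force: [1.2, -0.9, 0.4]
gripper_width: 1.002
```

Request:
drive_tool:
  increments: "0 0 0 0;0 0 0 0;0 0 0 0;0 0 0 0;0 0 0 0;0 0 0 0;0 0 0 0;0 0 0 0"
  grip: 0
  squeeze: 60

```text
t: 8.6
eef_pos: [0.5063, -0.1539, 0.2785]
tool_rot: [-0.001, 0.666, 0.746, -0.001]
contact_force: [-4.8, -0.7, 4.1]
gripper_width: 0.215
```

```bash
python3 - <<'E'
from h import *
import cv2,pickle
o=bot.get_obs();print(o['t'],o['eef_pos'],o['contact_force'],o['torque'],o['gripper_width'])
im=bot.read_camera('wrist')[:,:,::-1].copy();cv2.imwrite('pics/w6.png',im)
import math
px,pz=None,None
for th in np.arange(0,.81,.1):
    b=math.radians(40)-th;print(round(th,2),round(-.14*math.cos(b)*1e3+107.25,1),round(.14*math.sin(b)*1e3-90,1))
E
```

```text
8.6 [ 0.50634532 -0.15385633  0.27852982] [-4.76784668 -0.68692183  4.07470599] [0.02798617 1.12415385 0.05893277] 0.21523957241091124
0.0 0.0 -0.0
0.1 -8.4 -11.2
0.2 -15.7 -23.1
0.3 -21.8 -35.7
0.4 -26.6 -48.9
0.5 -30.0 -62.4
0.6 -32.1 -76.3
0.7 -32.7 -90.3
0.8 -32.0 -104.2
```

View pics/w6.png

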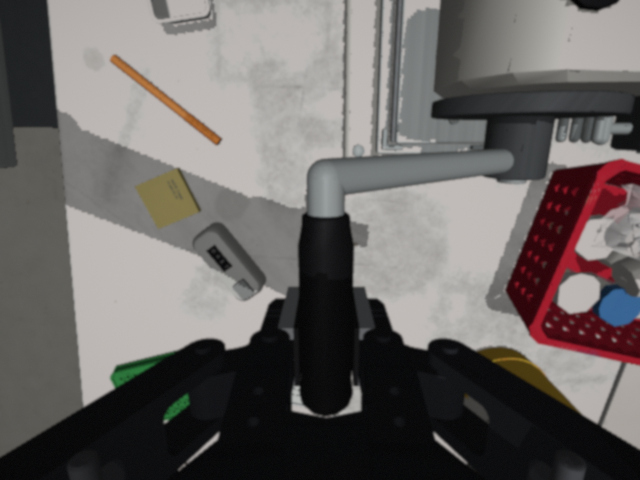

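Request:
drive_tool:
  increments: "-0.0042 -0.0005 -0.0055 0;-0.0042 -0.0005 -0.0057 0;-0.0038 -0.0004 -0.0059 0;-0.0035 -0.0004 -0.006 0;-0.0032 -0.0003 -0.0062 0;-0.0029 -0.0003 -0.0064 0;-0.0026 -0.0003 -0.0065 0;-0.0022 -0.0002 -0.0067 0;0 0 0 0;0 0 0 0"

```text
t: 9.48
eef_pos: [0.4799, -0.1568, 0.2296]
tool_rot: [-0.001, 0.666, 0.746, -0.001]
contact_force: [-4.7, -0.1, 5.1]
gripper_width: 0.215
```

```bash
python3 - <<'E'
from h import *
o=bot.get_obs();print(o['t'],o['eef_pos'],o['contact_force'],o['torque'],o['gripper_width'])
E
```

```text
9.4833 [ 0.47990224 -0.15678687  0.22958788] [-4.73433207 -0.14178139  5.09909433] [-0.11659877  1.12509815  0.07447528] 0.21488493944068005
```

Request:
drive_tool:
  increments: "-0.0018 -0.0002 -0.0067 0;-0.0016 -0.0002 -0.0068 0;-0.0012 -0.0001 -0.0069 0;-0.0009 -0.0001 -0.007 0;-0.0004 0 -0.007 0;-0.0002 0 -0.007 0;0 0 0 0;0 0 0 0"

```text
t: 10.15
eef_pos: [0.4738, -0.1574, 0.1881]
tool_rot: [-0.001, 0.666, 0.746, -0.001]
contact_force: [-5.5, -0.5, 7.1]
gripper_width: 0.214
```

Request:
drive_tool:
  increments: "0.0002 0 -0.0046 0;0.0002 0 -0.0046 0;0.0003 0 -0.0046 0;0 0 0 0;0 0 0 0;0 0 0 0"

```text
t: 10.65
eef_pos: [0.4745, -0.1573, 0.1745]
tool_rot: [-0.001, 0.666, 0.746, -0.0]
contact_force: [-5.5, 0.7, 7.3]
gripper_width: 0.216
```

```bash
python3 - <<'E'
from h import *
import cv2
o=bot.get_obs();print(o['t'],o['eef_pos'],o['contact_force'],o['torque'],o['gripper_width'])
for n in('scene','wrist','top'):
    im=bot.read_camera(n)[:,:,::-1].copy();cv2.imwrite(f'pics/{n}7.png',im)
    if n=='scene':cv2.imwrite('pics/s7c.png',cv2.resize(im[160:300,290:440],None,fx=4,fy=4,interpolation=cv2.INTER_CUBIC))
    if n=='top':cv2.imwrite('pics/t7c.png',cv2.resize(im[160:280,270:410],None,fx=5,fy=5,interpolation=cv2.INTER_CUBIC))
print(bot.get_obs()['eef_pos'])
E
```

```text
10.65 [ 0.47454711 -0.157332    0.17449608] [-5.54712525  0.68058574  7.2909339 ] [-0.06339029  1.16452979  0.02360986] 0.21560292179122328
[ 0.47456947 -0.1573672   0.17455128]
```

View pics/s7c.png

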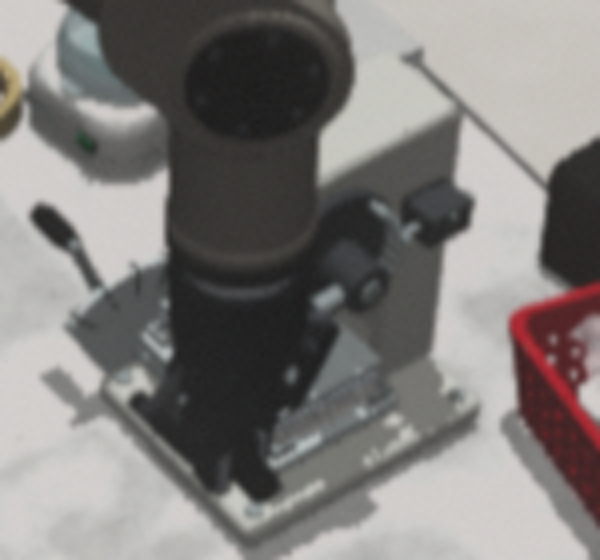

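View pics/wrist7.png

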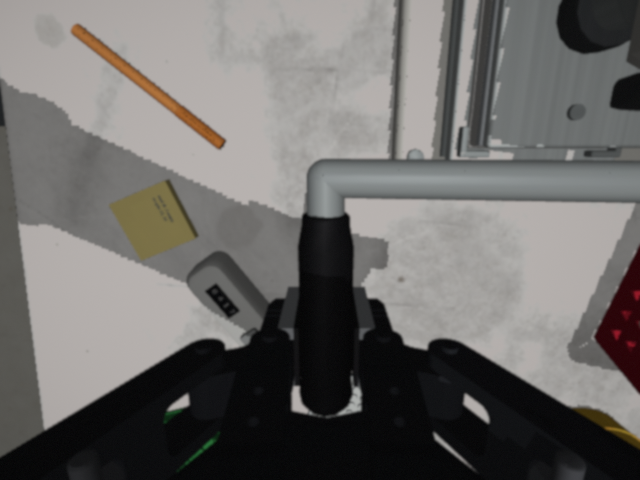

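Request:
drive_tool:
  increments: "0 0 0 0;0 0 0 0;0 0 0 0;0 0 0 0;0 0 0 0;0 0 0 0"

```text
t: 11.3
eef_pos: [0.4745, -0.1574, 0.1745]
tool_rot: [-0.001, 0.666, 0.746, -0.0]
contact_force: [-5.8, -0.4, 6.5]
gripper_width: 0.211
```

View pics/t7c.png

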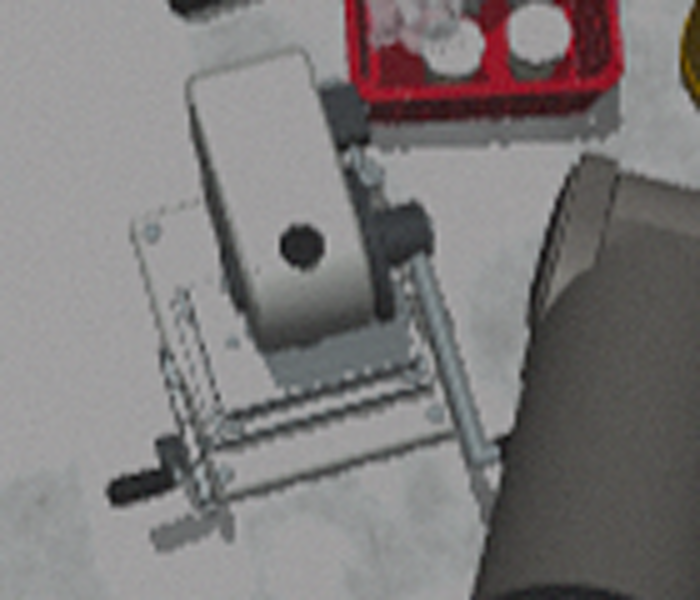

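```bash
python3 - <<'E'
from h import *
print(onz('top',298.4,257,.135))
print(bot.get_obs()['joint_vel'])
print(bot.hand_in())
E
```

```text
[0.48941833 0.09330672 0.135     ]
[ 0.0015257   0.00037242  0.00097026 -0.00121523  0.00103508 -0.00150146
 -0.00061053]
the job is handed in; nothing more can be done
None
```

I set the bed-height lever at its fourth line, then drew the handle down to the fourth click. I handed the job in at about 11.3 s with the handle still pinched at a 60 N setting.

**Bed lever:** After release, the wrist camera put the knob at x = 0.4936 m. Against the pivot I measured, that is about 60.4 degrees. A coarser top-camera check at the end put the knob about 4 mm farther forward, roughly 62 degrees. Both are inside the ±4.5 degree limit, though they don't fully agree.

**Press handle:** The tool moved down 104 mm and about 32 mm toward the robot, which gives about 0.80 rad. The grip height came out at 171–172 mm against the 171 mm given. The handle held still, with about 7 N upward on the tool.

**Not confirmed:** I could not measure the platen force or how far the cover sits from the plate's middle. The platen was down and nothing looked tilted, but it mostly hides the cover. I did not go near the other things on the worktop, but took no measurement of their positions at the end.

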